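Set the saucepan on the hob and turn its handle in

ROBOT

A 6-joint arm with a two-finger parallel gripper is mounted at the origin on the work surface. World frame = base frame: x ahead of the robot, y to its left, z up, the work surface at z = 0. Lengths are in mm, angles in rad, forces in N, time in s.
With the tool pointing down it reaches from about 350 to 775 mm from the base axis. Payload 7.3 kg.
Tool frame: the origin (TCP) lies midway between the tips of the shut fingers; the grasp point (between the pads) lies 19 mm behind it; x points along the fingers, y is the direction in which the jaws open and shut, and the axes are right-handed (so a half turn about x gives the same grasp; the last joint's range is limited). The gripper opens to 92 mm and grips with 3 to 60 N. Pads are 19 mm wide; open, the fingers measure 130 mm over their backs; the gripper's body (75 mm by 190 mm) begins 47 mm behind the grasp point.
Start: joints at [0.957, 0.342, 1.524, -0, 1.275, -0.146], TCP at [236.724, 468.622, 226.741] pointing down, gripper open.
Joint ranges: [-2.53, 2.53], [-0.77, 2.02], [0.04, 2.7], [-1, 4.14], [0.28, 2.66], [-3.11, 3.11]. Speed limits (rad/s): [2.57, 2.57, 3.14, 3.14, 3.14, 3.14].

INTERFACE

Orientations are given as [roll, pitch, yaw] about the fixed x, y, z axes, in that order (R = Rz(yaw) Ry(pitch) Rx(roll)).
In Python, from plant import get_obs, capture, close_job gives the robot as it stands. The module is installed in compiled form; this text tells all that it offers.
- The arm moves only by the tool send_rows, never from a script. Its argument "moves" is a list of rows, each a list of 4 numbers: the shift along the tool's x, y, z in mm, then the turn about the tool's x in degrees. In form: [[tx, ty, tz, yaw], ...]. A call has 1 to 8 rows; each row shifts and turns the commanded pose from where the row before left it, along the tool's axes as they then stand; what a row does not reach is not made up. A row lasts 1/8 s, in which the tool goes at most 62.5 mm and 10.7 degrees, less where a joint would pass 70% of its speed; a pose out of reach is approached as far as the arm can. A call with a gripper value outside its range is refused whole. "hand" is the opening, from 0 (shut) to 1 (fully open), set as the call begins (left out, the last holds). The fingers move at their own pace and stop on an object; the grip force is fixed at half the most. Time passes only in rows, so rows that do not move let the fingers close. It gives the time, the measured TCP pose, the force and the opening at its end, in the units of the state.
- get_obs(): the state, without advancing time (a new reading comes with each control period).
- capture(name): name is "scene" or "side" or "wrist"; returns a dict with "image" (480x640x3 uint8, red, green, blue), "K" (3x3 intrinsics, pixels), "position" and "attitude" of the camera in the world; the wrist camera has in their place "mount" (4x4, takes a point from camera to tool coordinates, whose origin is the TCP and whose axes are the tool frame's). Camera axes: x right, y down, z forward; pixel columns grow to the right and rows downward; lengths in mm; the calibration is good to about 2 mm. A picture is of the moment at which its call begins: read the wrist's pose just before it. There is no depth.
- close_job(): hands the job in, once; it reports no verdict.
The state is a dict: "time": time; "joint_positions": joint angles; "dq": joint speeds; "tau": joint torques, N m; "tool_pos": TCP position; "tcp_rot": TCP orientation; "contact_force": force on the tool from outside, world axes, zero at the start; "moment": the same for the moment, N m; "grip_width": finger opening in mm.
Only numpy, scipy, OpenCV 4.12 (cv2) and the standard library are available. Lean on these libraries where they do the work, as an engineer would, in place of code of your own. Each camera call takes 0.05 s, during which the arm holds its last target. There are 200 camera calls.

TASK

Move the aluminium saucepan from the cork trivet onto the zone of the hob with the glowing red ring, setting it down gently (the top is glass) with its base inside the ring. Then turn its long handle in, diagonally towards the middle of the hob's back edge behind the stock pot, so that no part of it sticks out past the edge of the hob and it stays a finger's width clear of the stock pot. Leave the stock pot where it stands, do not disturb the other things, and let go of the pan.

Things in the scene. Friction and masses are not known exactly. Their poses are not given: they have to be found in the camera images.
- pan_center (a point): centre of the saucepan: on its axis, 37.5 mm above its underside. Aluminium, 140 mm across, 75 mm high, base 128 mm across, wall 3 mm, 0.3 to 0.5 kg, empty. Its x axis points along the long handle, z is up. It starts on a cork trivet (170 mm square, 10 mm thick) right of the hob as the robot sees it, handle pointing to -y give or take 60 degrees. It slides when turned on the hob
- pan_handle (a point): point of the long handle near the pan, 105 mm from the pan's axis along +x and 60 mm above the pan's underside: a good place to carry it. The pale wooden handle has flat upright sides, is 24 mm wide and 18 mm high, level, centred 60 mm above the pan's underside, and runs from 85 to 220 mm from the axis. Axes as the pan's
- pan_handle_mid (a point): centre line of the long handle 180 mm from the pan's axis
- pan_handle_end (a point): free end of the long handle on its centre line, 220 mm from the pan's axis
- pan_helper (a point): middle of the short wooden helper handle opposite the long one, 100 mm from the pan's axis along the pan's -x and 60 mm above its underside: a block 36 mm wide (across), 42 mm long (from 76 to 118 mm from the axis) and 16 mm high with flat upright sides. Axes as the pan's
- hob: two-zone table-top induction hob, black glass in an aluminium frame, fixed to the bench: 370 mm deep (its x), 500 mm wide (its y), glass top 60 mm above the bench. Origin: centre of the footprint at bench height; its +x points to its back edge (185 mm away, away from the robot), touch controls lie along the front (-x) edge. Zone centres: x = +15 mm, y = +120 and -120 mm in its frame
- zone: centre of the glowing red ring (170 mm across, 160 mm inside) on the glass: the free zone, one of the two, where the saucepan belongs
- stockpot: heavy lidded steel stock pot (2.6 kg) on the other zone, 200 mm across, 150 mm high, 186 mm to the top of the lid's knob; loop handles on its front and back reach 133 mm from its axis at 124 mm height. Origin: centre of its underside
- beaker: glass beaker 96 mm across and 125 mm high with a wooden spatula standing in it (245 mm high), a bystander. Origin: centre of its underside
- dropper: white dropper bottle behind the hob, 36 mm across, 85 mm high, a bystander. Origin: centre of its underside
- gums: clear tray of six red gums, 145 x 100 x 26 mm, lying flat on the bench, a bystander. Origin: centre of its underside
- pan_base (a point): centre of the saucepan's underside. The pan balances some 25 mm from its axis towards the long handle; held by that handle it needs a firm grip (about 50 N) to stay level

How it is judged:
By the outcome, as a careful person would: the job done as asked, in the order asked, and still so for the second after the job is handed in, with the robot touching nothing.
It also fails if it takes over 56 s, if anything falls off the work surface, if the arm or the gripper's body presses on something with over 40 N, if the wrist force passes 120 N, or if a joint passes its speed limit or range.

## Working session

There is one attempt and no reset: what is moved stays moved. The work goes in short steps, Python scripts to look and compute and a tool call to move; the robot and the scene stay as the last step left them, time stands still between calls to the robot, and variables do not carry over. Pictures are saved under pics/ and viewed, about 8 in all and at most 12, crops included, and the job is handed in when it is done.

Besides the shell and the picture viewer there is one more tool, called after "Call:" as name(argument=value, ...), one argument or row to a line, values as JSON. send_rows: Moves the arm, as the interface text tells. Its arguments: {"type":"object","properties":{"moves":{"type":"array","items":{"type":"array","items":{"type":"number"}}},"hand":{"type":"number"}},"required":["moves"]}

```bash
mkdir -p pics; cat > h.py <<'E'
import numpy as np, cv2
from scipy.spatial.transform import Rotation as Ro
from plant import get_obs, capture
def camR(c):
    a=np.array(c["attitude"]); 
    if a.shape==(3,3): return a
    return Ro.from_euler('xyz',a).as_matrix() if a.size==3 else Ro.from_quat(a).as_matrix()
def ray(c,px):
    px=np.atleast_2d(px).astype(float); d=np.c_[px,np.ones(len(px))]@np.linalg.inv(np.array(c["K"])).T@camR(c).T
    return np.array(c["position"]),d
def onplane(c,px,z):
    p,d=ray(c,px); return p+d*((z-p[2])/d[:,2])[:,None]
def proj(c,P):
    q=(np.atleast_2d(P)-np.array(c["position"]))@camR(c)@np.array(c["K"]).T; return q[:,:2]/q[:,2:]
def snap(n,f):
    c=capture(n); cv2.imwrite(f'pics/{f}.png',c["image"][:,:,::-1]); return c
E
python3 - <<'E'
from h import *
import pickle
o=get_obs();print(o)
for n in("scene","side"):
    c=snap(n,n+"0");pickle.dump(c,open(n+"0.pkl","wb"));print(n,c["K"],c["position"],c["attitude"])
E
```

```text
{'time': 0.0, 'joint_positions': array([ 9.57016569e-01,  3.42724104e-01,  1.52498962e+00,  3.82388178e-05,
        1.27538745e+00, -1.46006063e-01]), 'dq': array([ 0.00015582, -0.00075515,  0.00032135, -0.00017313,  0.00101333,
        0.000967  ]), 'tau': array([ 2.64350012e-03, -4.31240666e+01, -2.44222730e+01,  7.18633225e-02,
        5.56501374e-02, -1.46854982e-04]), 'tool_pos': array([236.46835991, 468.29359641, 226.05380335]), 'tcp_rot': array([-1.74103704,  1.56928736, -2.20882189]), 'contact_force': array([-0.10267363, -0.50180275, -0.22118677]), 'moment': array([-0.05844349,  0.00346541, -0.01740973]), 'grip_width': 91.53931791028624}
scene [[519.84111253   0.         320.49275284]
 [  0.         519.84111253 234.75446891]
 [  0.           0.           1.        ]] [1348.08987563  206.94912265  882.85037364] [-2.32754179e+00 -2.12310206e-03  1.95617036e+00]
side [[607.90133194   0.         314.79847325]
 [  0.         607.90133194 247.65379884]
 [  0.           0.           1.        ]] [   -2.04858129 -1034.89735022   667.25142151] [-2.08152463 -0.00765928 -0.49216701]
```

View pics/scene0.png

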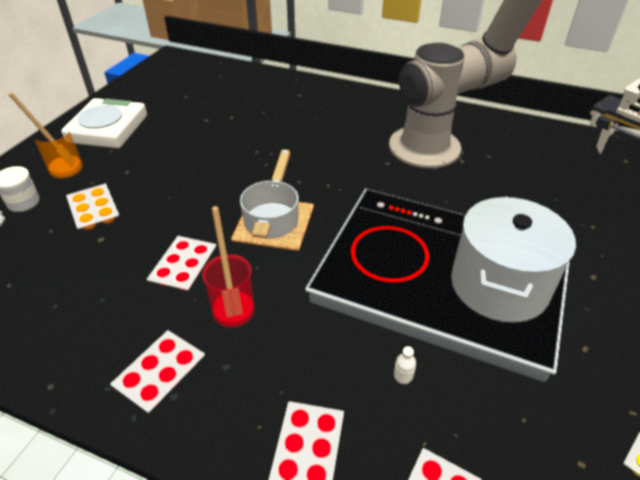

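View pics/side0.png

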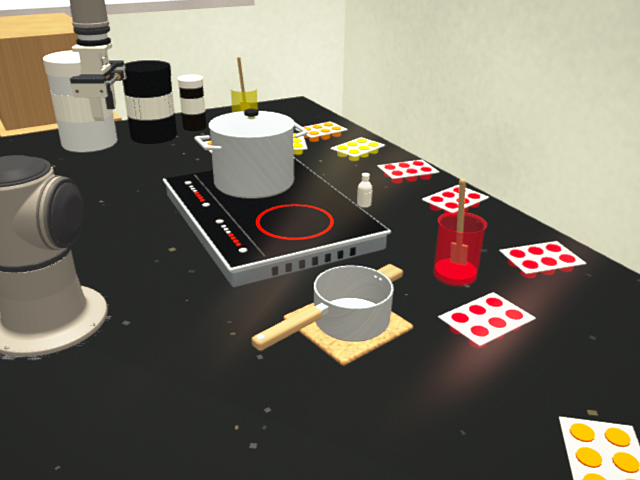

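Scene view: pan on the trivet (rim about (270,196), long handle to (285,152), helper at (261,228)), ring about (390,253), stock pot (512,255), beaker (229,292), dropper (404,366). The side view agrees: ring about (294,221), pan (353,300), handle end (258,342).

```bash
python3 - <<'E'
from h import *
import pickle
S=pickle.load(open("scene0.pkl","rb"));D=pickle.load(open("side0.pkl","rb"))
def fitc(P):
    A=np.c_[2*P[:,:2],np.ones(len(P))];s=np.linalg.lstsq(A,(P[:,:2]**2).sum(1),rcond=None)[0];return s[:2],np.sqrt(s[2]+s[0]**2+s[1]**2)
for c,n,box,pb in((S,"scene",(340,215,440,290),(230,140,320,255)),(D,"side",(245,195,345,245),(240,255,420,365))):
    im=c["image"].astype(int);r,g,b=im[...,0],im[...,1],im[...,2]
    m=((r>120)&(g<90)&(b<90)).astype(np.uint8); M=np.zeros_like(m);x0,y0,x1,y1=box;M[y0:y1,x0:x1]=m[y0:y1,x0:x1]
    cs,_=cv2.findContours(M,cv2.RETR_EXTERNAL,cv2.CHAIN_APPROX_NONE);k=max(cs,key=cv2.contourArea)[:,0]
    print(n,"ring outer",fitc(onplane(c,k,60)))
    # wood
    hsv=cv2.cvtColor(c["image"],cv2.COLOR_RGB2HSV);x0,y0,x1,y1=pb
    w=cv2.inRange(hsv,(10,60,90),(30,255,255));W=np.zeros_like(w);W[y0:y1,x0:x1]=w[y0:y1,x0:x1]
    nn,lab,st,ce=cv2.connectedComponentsWithStats(W)
    for i in range(1,nn):
        if st[i,4]>40:
            pts=np.argwhere(lab==i)[:,::-1];
            print(" wood",st[i],ce[i].round(1))
    crop=c["image"][y0:y1,x0:x1,::-1];cv2.imwrite(f"pics/{n}_pan.png",cv2.resize(crop,None,fx=4,fy=4,interpolation=cv2.INTER_CUBIC))
for nm,z,s,d in(("corners",60,[(368,191),(309,291),(553,375)],[(164,179),(233,272),(387,231),(300,0)]),("beakerbase",0,[(232,310)],[(457,270)]),("dropperbase",0,[(404,377)],[(365,203)])):
    print(nm,onplane(S,s,z)[:,:2].round(0).tolist(),onplane(D,d,z)[:,:2].round(0).tolist())
E
python3 -c "
import cv2,numpy as np
a=cv2.imread('pics/scene_pan.png');b=cv2.imread('pics/side_pan.png')
b=cv2.resize(b,None,fx=.6,fy=.6);h=max(a.shape[0],b.shape[0]);o=np.zeros((h,a.shape[1]+b.shape[1],3),'u1');o[:a.shape[0],:a.shape[1]]=a;o[:b.shape[0],a.shape[1]:]=b;print(o.shape);cv2.imwrite('pics/pan0.png',o)"
```

```text
scene ring outer (array([534.24792185,  44.2881922 ]), np.float64(86.64387164666256))
 wood [271 149  20  32 335] [280.8 165.4]
 wood [ 231  201   83   50 1646] [275.3 231.1]
side ring outer (array([531.97058064,  47.22930233]), np.float64(86.19849649965617))
 wood [377 264  26  18 267] [391.3 271.6]
 wood [ 251  302  163   63 3234] [328.4 334.3]
corners [[345.0, -68.0], [706.0, -77.0], [722.0, 405.0]] [[342.0, 410.0], [331.0, -94.0], [687.0, -89.0], [2206.0, 3308.0]]
beakerbase [[770.0, -230.0]] [[786.0, -211.0]]
dropperbase [[789.0, 155.0]] [[792.0, 161.0]]
(460, 792, 3)
```

View pics/pan0.png

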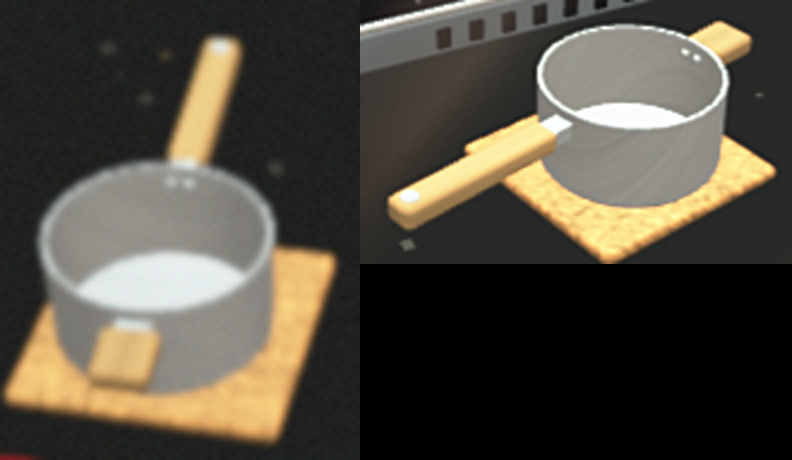

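```bash
python3 - <<'E'
from h import *
import pickle
S=pickle.load(open("scene0.pkl","rb"));D=pickle.load(open("side0.pkl","rb"))
s=lambda P:np.array(P)/4+[230,140]
d=lambda P:(np.array(P)-[360,0])/2.4+[240,255]
def fitc(P):
    A=np.c_[2*P[:,:2],np.ones(len(P))];s=np.linalg.lstsq(A,(P[:,:2]**2).sum(1),rcond=None)[0];return s[:2],np.sqrt(s[2]+s[0]**2+s[1]**2)
print("rim S",fitc(onplane(S,s([(39,240),(276,235),(158,158),(165,310),(65,290),(245,290),(75,187),(240,184)]),85)))
print("rim D",fitc(onplane(D,d([(537,75),(728,85),(635,24),(640,129),(560,110),(705,116),(570,40),(695,42)]),85)))
for n,c,f,P in(("S",S,s,[(223,38),(189,157),(128,352),(133,325)]),("D",D,d,[(396,203),(562,120),(733,34)])):
    print(n,onplane(c,f(P),79)[:,:2].round(0).tolist())
E
```

```text
rim S (array([ 492.9176933, -271.0547726]), np.float64(71.83855978523852))
rim D (array([ 488.13010443, -275.40815565]), np.float64(69.85671130576537))
S [[281.0, -326.0], [410.0, -290.0], [588.0, -244.0], [566.0, -251.0]]
D [[277.0, -327.0], [418.0, -294.0], [593.0, -253.0]]
```

```bash
cat >> h.py <<'E'
def pose():
    o=get_obs(); R=Ro.from_euler('xyz',o["tcp_rot"]).as_matrix(); return o,np.array(o["tool_pos"]),R
def delta(target,jaw=None):
    """print total tool-frame shift to target from here, and turn about tool x so that y axis has world yaw jaw (deg)"""
    o,p,R=pose(); y=np.degrees(np.arctan2(R[1,1],R[0,1]))
    print("t",round(o["time"],2),"tcp",p.round(1),"jawyaw",round(y,1),"q",np.round(o["joint_positions"],2),"F",np.round(o["contact_force"],1),"M",np.round(o["moment"],2),"w",round(o["grip_width"],1))
    print(" shift in tool axes",(R.T@(np.array(target)-p)).round(1), "" if jaw is None else f"turn {(y-jaw+180)%360-180:.1f}")
    return o,p,R
E
python3 - <<'E'
from h import *
import pickle
o,p,R=delta([436,-233,130],144.3);print(R.round(2))
S=pickle.load(open("scene0.pkl","rb"))
# stockpot lid circle picks, z~210
P=onplane(S,[(461,238),(575,242),(517,201)],60+150)[:,:2];print(P.round())
E
```

```text
t 0.1 tcp [236.5 468.3 226.1] jawyaw 63.2 q [ 0.96  0.34  1.52  0.    1.28 -0.15] F [ 0.6  0.1 -0.2] M [0.03 0.07 0.01] w 91.8
 shift in tool axes [  96.7 -535.9  494.3] turn -81.1
[[-0.    0.45  0.89]
 [-0.    0.89 -0.45]
 [-1.   -0.   -0.  ]]
[[596. 188.]
 [526. 386.]
 [444. 272.]]
```

```bash
cat >> h.py <<'E'
def rows(target,jaw,n,cur=None,arc=None):
    """n rows from here to target with turn; arc=(centre xy) turns about that vertical axis"""
    o,p,R=pose(); p=p.copy(); y=np.degrees(np.arctan2(R[1,1],R[0,1])); p0=p.copy(); out=[]
    tot=y-jaw; d=round(tot/n,1)
    Rx=lambda a:Ro.from_euler('x',a,degrees=True).as_matrix()
    for i in range(n):
        g=p0+(np.array(target)-p0)*(i+1)/n
        s=np.round(R.T@(g-p)); out.append([*map(int,s),d]); p=p+R@s; R=R@Rx(d)
    print(out,"end",p.round(1)); return out
E
python3 - <<'E'
from h import *
rows([448,-220,140],-50.7,16)
E
```

```text
[[5, -32, 31, np.float64(7.1)], [6, -29, 35, np.float64(7.1)], [5, -23, 38, np.float64(7.1)], [6, -19, 41, np.float64(7.1)], [5, -14, 43, np.float64(7.1)], [6, -8, 44, np.float64(7.1)], [5, -3, 45, np.float64(7.1)], [5, 3, 45, np.float64(7.1)], [6, 8, 44, np.float64(7.1)], [5, 14, 43, np.float64(7.1)], [6, 19, 41, np.float64(7.1)], [5, 24, 38, np.float64(7.1)], [5, 28, 35, np.float64(7.1)], [6, 33, 31, np.float64(7.1)], [5, 36, 27, np.float64(7.1)], [6, 39, 22, np.float64(7.1)]] end [ 448.3 -219.6  139.7]
```

Call:
send_rows(
  moves=[
    [5,-32,31,7.1],
    [6,-29,35,7.1],
    [5,-23,38,7.1],
    [6,-19,41,7.1],
    [5,-14,43,7.1],
    [6,-8,44,7.1],
    [5,-3,45,7.1],
    [5,3,45,7.1],
  ],
  hand=1,
)

```text
time: 1.1
tool_pos: [342.6, 123.4, 183.5]
tcp_rot: [2.651, 1.571, 1.188]
contact_force: [1.0, 0.4, -0.2]
grip_width: 92.3
```

Call:
send_rows(
  moves=[
    [6,8,44,7.1],
    [5,14,43,7.1],
    [6,19,41,7.1],
    [5,24,38,7.1],
    [5,28,35,7.1],
    [6,33,31,7.1],
    [5,36,27,7.1],
    [6,39,22,7.1],
  ],
)

```text
time: 2.1
tool_pos: [448.6, -220.6, 139.2]
tcp_rot: [-1.638, 1.57, 2.19]
contact_force: [0.6, 0.6, -0.1]
grip_width: 92.0
```

```bash
python3 - <<'E'
from h import *
o,p,R=delta([448,-220,47],-50.7)
c=snap("wrist","w1");print(np.array(c["mount"]).round(3),c["K"])
M=np.array(c["mount"])
def wp(P): # world->pix
    t=(np.atleast_2d(P)-p)@R; q=(t-M[:3,3])@M[:3,:3]@np.array(c["K"]).T; return (q[:,:2]/q[:,2:]).round(0)
print("rim centre",wp([491,-273,85]),"rim grip",wp([448,-220,85]),"handle105",wp([389,-299,79]))
E
```

```text
t 2.1 tcp [ 448.6 -220.6  139.2] jawyaw -50.7 q [-0.61  0.39  1.72  0.    1.03  0.27] F [ 0.6  0.6 -0.1] M [-0.1   0.14 -0.05] w 92.0
 shift in tool axes [92.2 -0.8  0.1] turn 0.0
[[  -0.      -0.28     0.96  -157.948]
 [   1.      -0.       0.       0.974]
 [   0.       0.96     0.28   -76.01 ]
 [   0.       0.       0.       1.   ]] [[348.29212323   0.         318.50653028]
 [  0.         348.29212323 233.41835152]
 [  0.           0.           1.        ]]
rim centre [[421. 255.]] rim grip [[316. 255.]] handle105 [[348. 374.]]
```

View pics/w1.png

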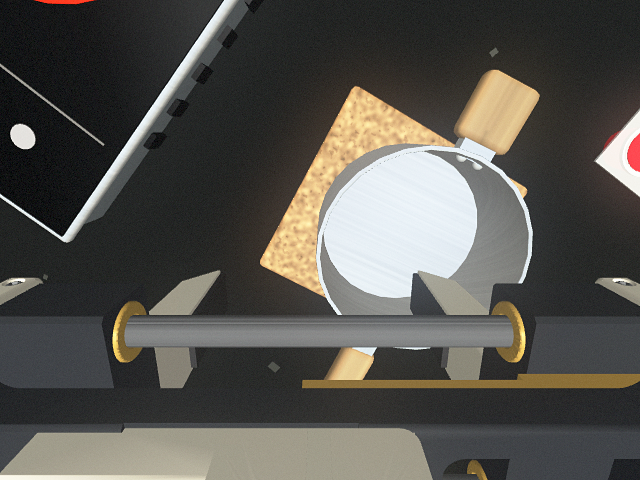

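Wrist view: rim spans columns 318–532 with its centre about (425,247), against a predicted (421,255), so the pan pose is good to about 5 mm. The wall lies between the fingers, so I descend and grip the rim. The grip force is fixed at 30 N, and the rim's shorter lever suits that better than the handle.

Call:
send_rows(
  moves=[
    [25,0,0,0],
    [25,0,0,0],
    [22,0,0,0],
    [14,0,0,0],
    [6,0,0,0],
    [0,0,0,0],
  ],
)

```text
time: 2.9
tool_pos: [448.6, -219.2, 47.7]
tcp_rot: [-2.553, 1.571, 1.28]
contact_force: [0.4, -0.0, -0.1]
grip_width: 92.1
```

Call:
send_rows(
  moves=[
    [0,0,0,0],
    [0,0,0,0],
    [0,0,0,0],
    [0,0,0,0],
    [0,0,0,0],
    [0,0,0,0],
    [0,0,0,0],
    [0,0,0,0],
  ],
  hand=0,
)

```text
time: 3.9
tool_pos: [448.5, -219.2, 47.7]
tcp_rot: [-2.731, 1.571, 1.102]
contact_force: [0.5, 0.3, 0.3]
grip_width: 16.6
```

Call:
send_rows(
  moves=[
    [0,0,0,0],
    [0,0,0,0],
    [0,0,0,0],
    [0,0,0,0],
  ],
)

```text
time: 4.4
tool_pos: [449.4, -219.6, 48.2]
tcp_rot: [1.873, 1.569, -0.576]
contact_force: [2.8, 1.0, 2.5]
grip_width: 3.5
```

Call:
send_rows(
  moves=[
    [-3,0,0,0],
    [-4,0,0,0],
    [-5,0,0,0],
    [-8,0,0,0],
    [0,0,0,0],
  ],
)

```text
time: 5.03
tool_pos: [448.7, -219.4, 68.3]
tcp_rot: [1.952, 1.57, -0.499]
contact_force: [0.3, 0.2, -4.1]
grip_width: 3.1
```

```bash
python3 - <<'E'
from h import *
delta([448,-220,47],-50.7)
a=snap("side","s2")["image"][200:380,220:450];b=snap("wrist","w2")["image"]
a=cv2.resize(a,None,fx=2,fy=2);b=cv2.resize(b,(340,255))
o=np.zeros((360,800,3),'u1');o[:360,:460]=a;o[:255,460:]=b;cv2.imwrite("pics/c2.png",o[:,:,::-1])
E
```

```text
t 5.03 tcp [ 448.7 -219.4   68.3] jawyaw -50.4 q [-0.61  0.49  1.8   0.    0.86  0.27] F [ 0.3  0.2 -4.1] M [ 0.1   0.26 -0.03] w 3.1
 shift in tool axes [21.3 -0.   0.9] turn 0.3
```

View pics/c2.png

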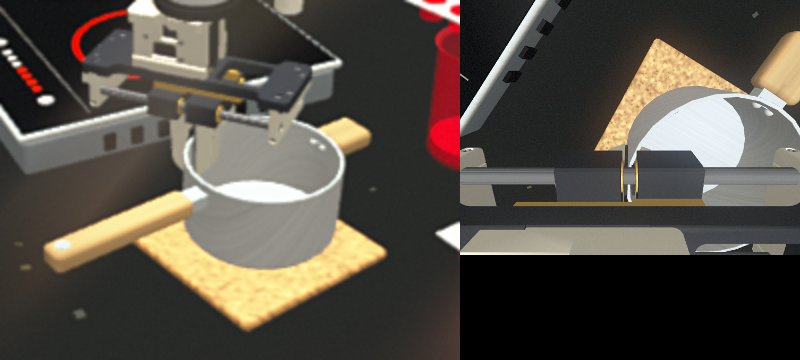

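The lift shows the pan hanging level in the rim grip: 4.1 N, jaw gap 3 mm, wall at (628,180) in the inset. Next I lift higher and swing it over the ring, with the handle turned clear of the pot.

Call:
send_rows(
  moves=[
    [-10,0,0,0],
    [-15,0,0,0],
    [-20,0,0,0],
    [-20,0,0,0],
    [-12,0,0,0],
    [-5,0,0,0],
    [0,0,0,-2],
    [0,0,0,-4],
  ],
)

```text
time: 6.12
tool_pos: [448.1, -218.9, 149.0]
tcp_rot: [-1.48, 1.569, 2.46]
contact_force: [-0.4, 0.3, -4.2]
grip_width: 3.1
```

```bash
python3 - <<'E'
from h import *
delta([539,-22,150],95)
rows([539,-22,150],95,24)
E
```

```text
t 6.12 tcp [ 448.1 -218.9  149. ] jawyaw -44.2 q [-0.61  0.37  1.71  0.    1.06  0.16] F [-0.4  0.3 -4.2] M [ 0.08  0.26 -0.04] w 3.1
 shift in tool axes [  -0.9  -72.2 -204.5] turn -139.2
[[0, -3, -9, np.float64(-5.8)], [0, -2, -8, np.float64(-5.8)], [0, -1, -9, np.float64(-5.8)], [0, -1, -9, np.float64(-5.8)], [0, 1, -9, np.float64(-5.8)], [0, 1, -9, np.float64(-5.8)], [0, 3, -9, np.float64(-5.8)], [0, 3, -8, np.float64(-5.8)], [0, 4, -8, np.float64(-5.8)], [0, 5, -8, np.float64(-5.8)], [0, 6, -7, np.float64(-5.8)], [0, 6, -6, np.float64(-5.8)], [0, 7, -6, np.float64(-5.8)], [-1, 8, -5, np.float64(-5.8)], [0, 8, -5, np.float64(-5.8)], [0, 8, -3, np.float64(-5.8)], [0, 9, -3, np.float64(-5.8)], [0, 8, -1, np.float64(-5.8)], [0, 10, -1, np.float64(-5.8)], [0, 9, 0, np.float64(-5.8)], [0, 9, 1, np.float64(-5.8)], [0, 8, 2, np.float64(-5.8)], [0, 9, 3, np.float64(-5.8)], [0, 8, 3, np.float64(-5.8)]] end [538.7 -22.3 150.1]
```

Call:
send_rows(
  moves=[
    [0,-3,-9,-5.8],
    [0,-2,-8,-5.8],
    [0,-1,-9,-5.8],
    [0,-1,-9,-5.8],
    [0,1,-9,-5.8],
    [0,1,-9,-5.8],
    [0,3,-9,-5.8],
    [0,3,-8,-5.8],
  ],
)

```text
time: 7.12
tool_pos: [478.5, -153.5, 148.8]
tcp_rot: [-2.027, 1.569, 2.725]
contact_force: [-1.2, 0.0, -4.7]
grip_width: 2.8
```

Call:
send_rows(
  moves=[
    [0,4,-8,-5.8],
    [0,5,-8,-5.8],
    [0,6,-7,-5.8],
    [0,6,-6,-5.8],
    [0,7,-6,-5.8],
    [-1,8,-5,-5.8],
    [0,8,-5,-5.8],
    [0,8,-3,-5.8],
  ],
)

```text
time: 8.12
tool_pos: [509.2, -87.8, 149.8]
tcp_rot: [-2.611, 1.569, 2.951]
contact_force: [-0.5, -0.3, -3.3]
grip_width: 2.8
```

Call:
send_rows(
  moves=[
    [0,9,-3,-5.8],
    [0,8,-1,-5.8],
    [0,10,-1,-5.8],
    [0,9,0,-5.8],
    [0,9,1,-5.8],
    [0,8,2,-5.8],
    [0,9,3,-5.8],
    [0,8,3,-5.8],
  ],
)

```text
time: 9.12
tool_pos: [539.5, -22.7, 149.8]
tcp_rot: [3.094, 1.569, -3.1]
contact_force: [0.4, -0.3, -2.9]
grip_width: 3.0
```

```bash
python3 - <<'E'
from h import *
delta([539,-22,105],95)
a=snap("scene","s3")["image"][150:390,230:590];b=snap("side","d3")["image"][120:340,180:470]
a=cv2.resize(a,None,fx=1.2,fy=1.2);b=cv2.resize(b,(360,273))
o=np.zeros((290,800,3),'u1');o[:288,:432]=a;o[:273,436:796]=b;cv2.imwrite("pics/c3.png",o[:,:,::-1])
E
```

```text
t 9.12 tcp [539.5 -22.7 149.8] jawyaw 95.1 q [-0.18  0.44  1.59 -0.    1.11 -1.84] F [ 0.4 -0.3 -2.9] M [-0.18  0.01  0.02] w 3.0
 shift in tool axes [44.8  0.7 -0.4] turn 0.1
```

View pics/c3.png

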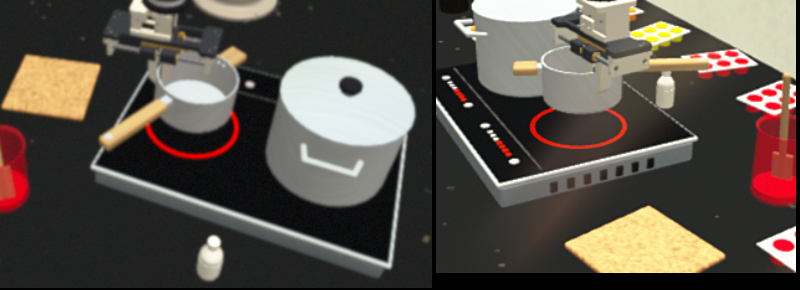

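The pan hangs level over the ring, with the handle pointing back and to the right, clear of the stock pot and dropper. I lower it gently.

Call:
send_rows(
  moves=[
    [6,0,0,0],
    [10,0,0,0],
    [10,0,0,0],
    [8,0,0,0],
    [5,0,0,0],
    [3,0,0,0],
    [2,0,0,0],
    [1,0,0,0],
  ],
)

```text
time: 10.22
tool_pos: [539.8, -22.9, 105.8]
tcp_rot: [-0.01, 1.57, 0.074]
contact_force: [-0.9, 1.0, -2.7]
grip_width: 2.6
```

Call:
send_rows(
  moves=[
    [1,0,0,0],
    [1,0,0,0],
    [1,0,0,0],
    [1,0,0,0],
    [1,0,0,0],
    [1,0,0,0],
  ],
)

```text
time: 10.98
tool_pos: [540.2, -23.1, 100.4]
tcp_rot: [-0.245, 1.569, -0.162]
contact_force: [-1.4, -2.1, 3.7]
grip_width: 2.9
```

Call:
send_rows(
  moves=[
    [0.5,0,0,0],
    [0.5,0,0,0],
    [0,0,0,0],
  ],
)

```text
time: 11.35
tool_pos: [540.5, -23.4, 99.7]
tcp_rot: [-0.363, 1.568, -0.279]
contact_force: [-1.1, -3.7, 6.3]
grip_width: 3.0
```

```bash
python3 - <<'E'
from h import *
o,p,R=delta([539,-22,105],95)
print("pan centre",(p+R@[0,68.5,0]).round(1))
E
```

```text
t 11.35 tcp [540.5 -23.4  99.7] jawyaw 94.8 q [-0.18  0.5   1.65 -0.    0.98 -1.84] F [-1.1 -3.7  6.3] M [0.12 0.2  0.1 ] w 3.0
 shift in tool axes [-5.3  1.5 -1.3] turn -0.2
pan centre [534.8  44.8  99.6]
```

Call:
send_rows(
  moves=[
    [0,0,0,0],
    [0,0,0,0],
    [0,0,0,0],
  ],
  hand=0.15,
)

```text
time: 11.72
tool_pos: [539.6, -22.6, 98.5]
tcp_rot: [2.258, 1.57, 2.341]
contact_force: [0.7, -0.2, 0.5]
grip_width: 13.7
```

Call:
send_rows(
  moves=[
    [0,0,0,0],
    [0,0,0,0],
    [0,0,0,0],
    [0,0,0,0],
  ],
  hand=0,
)

```text
time: 12.22
tool_pos: [540.0, -22.6, 99.1]
tcp_rot: [0.527, 1.57, 0.611]
contact_force: [0.7, 0.9, 4.9]
grip_width: 3.4
```

```bash
python3 - <<'E'
from h import *
o,p,R=delta([539,-22,105],95)
S=snap("scene","s4");D=snap("side","d4")
a=S["image"][180:280,310:450];b=D["image"][130:250,235:385]
o=np.zeros((400,800,3),'u1');a=cv2.resize(a,(400,286));b=cv2.resize(b,(400,320));o[:286,:400]=a;o[:320,400:]=b;cv2.imwrite("pics/c4.png",o[:,:,::-1])
E
```

```text
t 12.22 tcp [540.  -22.6  99.1] jawyaw 94.8 q [-0.18  0.5   1.65  0.    0.98 -1.84] F [0.7 0.9 4.9] M [ 1.07  0.08 -0.03] w 3.4
 shift in tool axes [-5.9  0.7 -0.9] turn -0.2
```

View pics/c4.png

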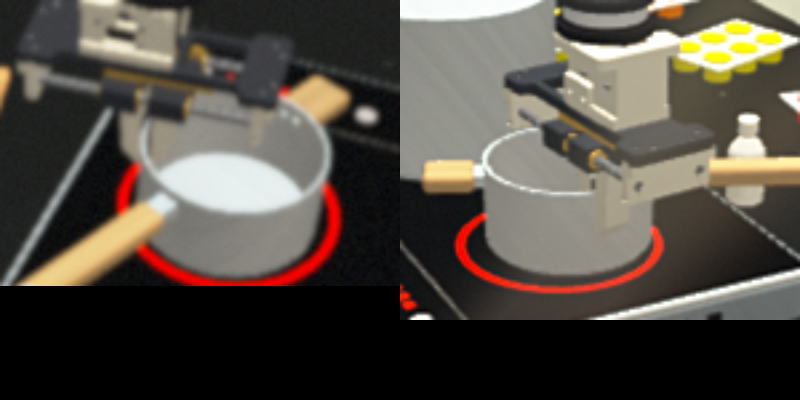

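The pan sits flat inside the ring. Now I turn it about its own axis while holding the rim, in equal arc rows at radius 68.5 mm.

Call:
send_rows(
  moves=[
    [0,0.1,3.6,-3],
    [0,0.2,4.8,-4],
    [0,0.3,6,-5],
    [0,0.3,6,-5],
    [0,0.3,6,-5],
    [0,0.3,6,-5],
    [0,0.3,6,-5],
  ],
)

```text
time: 13.2
tool_pos: [576.4, -9.0, 99.1]
tcp_rot: [-0.472, 1.568, 0.172]
contact_force: [2.8, 2.2, 4.0]
grip_width: 3.9
```

```bash
python3 - <<'E'
from h import *
o,p,R=delta([539,-22,99],164.1)
print("pan centre",(p+R@[0,68.5,0]).round(1))
E
```

```text
t 13.2 tcp [576.4  -9.   99.1] jawyaw 126.9 q [-0.15  0.56  1.55  0.    1.03 -2.36] F [2.8 2.2 4. ] M [ 1.04 -0.1  -0.38] w 3.9
 shift in tool axes [  0.   12.  -37.7] turn -37.2
pan centre [535.3  45.8  99. ]
```

Call:
send_rows(
  moves=[
    [0,0.3,6,-5],
    [0,0.3,6,-5],
    [0,0.3,6,-5],
    [0,0.3,6,-5],
    [0,0.3,6,-5],
    [0,0.3,6,-5],
    [0,0.2,4.8,-4],
    [0,0.1,3.6,-3],
  ],
)

```text
time: 14.2
tool_pos: [600.1, 27.6, 98.8]
tcp_rot: [-0.297, 1.57, 0.993]
contact_force: [1.6, 3.8, 3.6]
grip_width: 3.7
```

```bash
cat > chk.py <<'E'
from h import *
import sys
o,p,R=delta([539,-22,99],164.1)
print("pan centre",(p+R@[0,68.5,0]).round(1))
k=sys.argv[1]
S=snap("scene","s"+k);D=snap("side","d"+k)
a=S["image"][180:380,290:580];b=D["image"][90:290,160:420]
o=np.zeros((306,800,3),'u1');a=cv2.resize(a,(416,287));b=cv2.resize(b,(384,295));o[:287,:416]=a;o[:295,416:]=b;cv2.imwrite(f"pics/c{k}.png",o[:,:,::-1])
for n,c in(("S",S),("D",D)):
    hsv=cv2.cvtColor(c["image"],cv2.COLOR_RGB2HSV);w=cv2.inRange(hsv,(10,60,90),(25,200,255))
    nn,lab,st,ce=cv2.connectedComponentsWithStats(w)
    for i in range(1,nn):
        if 60<st[i,4]<1500:
            q=onplane(c,ce[i],120)[0];
            if abs(q[0]-560)<230 and abs(q[1]-60)<240:
                pts=np.argwhere(lab==i)[:,::-1];box=cv2.boxPoints(cv2.minAreaRect(pts.astype(np.float32)));
                print(n,"wood",ce[i].round(),q.round(), "box@z120",onplane(c,box,120)[:,:2].round().tolist())
E
python3 chk.py 5
```

```text
t 14.2 tcp [600.1  27.6  98.8] jawyaw 163.9 q [-0.08  0.6   1.47  0.    1.07 -2.94] F [1.6 3.8 3.6] M [ 0.95  0.48 -0.5 ] w 3.7
 shift in tool axes [ -0.3  44.9 -64.6] turn -0.2
pan centre [534.3  46.6  98.8]
S wood [431. 288.] [658. 159. 120.] box@z120 [[616.0, 103.0], [586.0, 120.0], [698.0, 213.0], [723.0, 196.0]]
D wood [330. 165.] [690. 167. 120.] box@z120 [[651.0, 189.0], [744.0, 164.0], [731.0, 141.0], [639.0, 166.0]]
D wood [276. 211.] [464.  -3. 120.] box@z120 [[433.0, -14.0], [465.0, 44.0], [496.0, 7.0], [463.0, -49.0]]
```

View pics/c5.png

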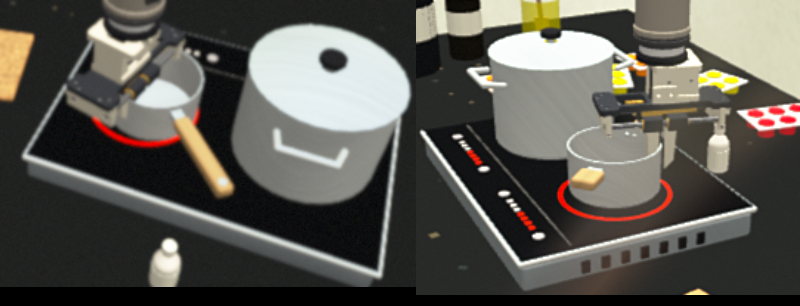

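The handle now points diagonally to the back between the pan and pot, with its end at about (224,186) in the left crop. I release and lift straight up.

Call:
send_rows(
  moves=[
    [0,0,0,0],
    [0,0,0,0],
    [0,0,0,0],
    [0,0,0,0],
    [0,0,0,0],
    [0,0,0,0],
  ],
  hand=0.6,
)

```text
time: 15.05
tool_pos: [599.8, 26.9, 98.7]
tcp_rot: [-1.096, 1.571, 0.192]
contact_force: [0.5, -0.4, -0.6]
grip_width: 54.4
```

Call:
send_rows(
  moves=[
    [-5,0,0,0],
    [-15,0,0,0],
    [-25,0,0,0],
    [-35,0,0,0],
    [-35,0,0,0],
    [-30,0,0,0],
    [-15,0,0,0],
    [0,0,0,0],
  ],
)

```text
time: 16.05
tool_pos: [600.1, 26.9, 259.9]
tcp_rot: [-1.342, 1.568, -0.054]
contact_force: [0.6, 0.4, -0.7]
grip_width: 55.1
```

```bash
python3 chk.py 6; python3 -c "
import cv2
cv2.imwrite('pics/z6.png',cv2.resize(cv2.imread('pics/s6.png')[185:385,320:580],None,fx=3,fy=3,interpolation=2))"
```

```text
t 16.05 tcp [600.1  26.9 259.9] jawyaw 163.8 q [-0.08  0.46  1.25  0.    1.43 -2.94] F [ 0.6  0.4 -0.7] M [0.08 0.08 0.04] w 55.1
 shift in tool axes [160.8  45.4 -64.1] turn -0.3
pan centre [534.4  46.  259.7]
S wood [380. 207.] [462.  -6. 120.] box@z120 [[455.0, -35.0], [423.0, -3.0], [464.0, 17.0], [494.0, -14.0]]
S wood [431. 288.] [657. 159. 120.] box@z120 [[616.0, 102.0], [585.0, 119.0], [697.0, 213.0], [723.0, 196.0]]
D wood [320. 167.] [662. 166. 120.] box@z120 [[608.0, 144.0], [725.0, 249.0], [713.0, 180.0], [601.0, 85.0]]
D wood [275. 211.] [464.  -3. 120.] box@z120 [[433.0, -15.0], [464.0, 44.0], [496.0, 8.0], [463.0, -48.0]]
```

View pics/z6.png

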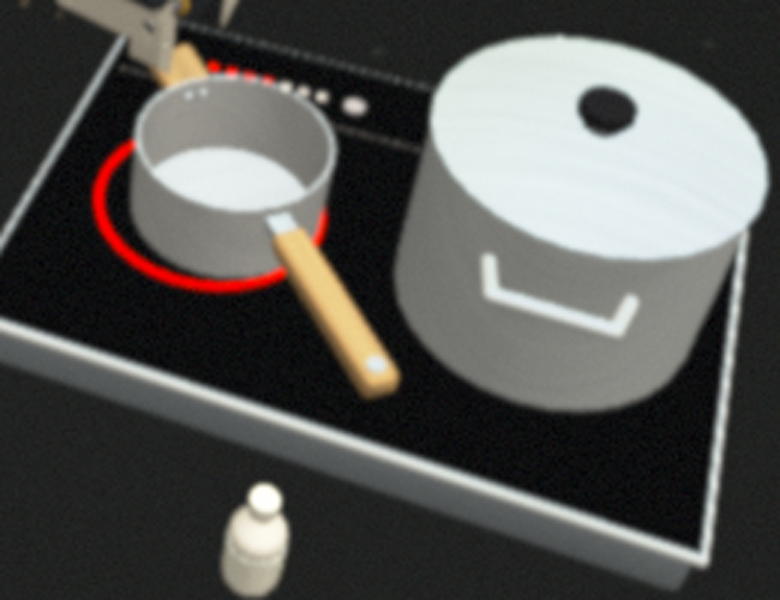

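View pics/c6.png

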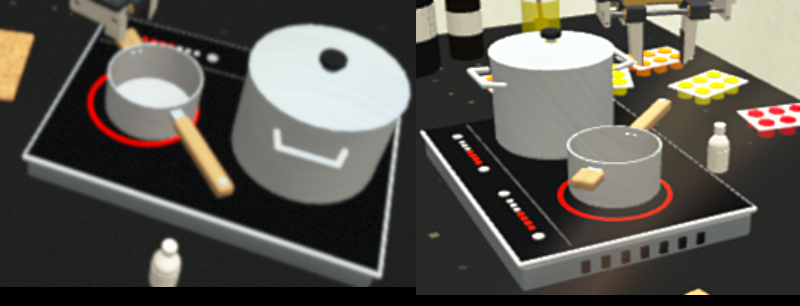

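```bash
python3 - <<'E'
from h import *
import pickle
S=pickle.load(open("scene0.pkl","rb"));D=pickle.load(open("side0.pkl","rb"))
z=lambda P:np.array(P)/3+[320,185]
f=lambda P:(np.array(P)-[416,0])*[260/384,200/295]+[160,90]
def fitc(P):
    A=np.c_[2*P[:,:2],np.ones(len(P))];s=np.linalg.lstsq(A,(P[:,:2]**2).sum(1),rcond=None)[0];return s[:2].round(1),np.sqrt(s[2]+s[0]**2+s[1]**2).round(1)
print("rim S",fitc(onplane(S,z([(132,142),(337,155),(232,75),(240,211),(150,178),(310,190),(165,95),(310,105)]),135)))
print("rim D",fitc(onplane(D,f([(567,152),(662,152),(615,126),(615,177),(581,169),(650,168)]),135)))
print("ring S",fitc(onplane(S,z([(92,195),(110,245),(150,278),(220,293),(327,225),(105,165)]),60)))
print("base low S",fitc(onplane(S,z([(150,240),(180,265),(215,275),(250,275),(280,265)]),60)))
print("handle end top S",onplane(S,z([(390,375),(366,396),(400,378)]),129)[:,:2].round(), "bolt",onplane(S,z([(377,363)]),129)[:,:2].round(),"near",onplane(S,z([(282,222)]),129)[:,:2].round())
print("back edge S",onplane(S,z([(10,320),(700,557)]),60)[:,:2].round())
print("pot base S",fitc(onplane(S,z([(397,280),(420,335),(480,380),(560,410),(640,405),(690,360)]),60)))
print("pot lid S",fitc(onplane(S,z([(430,110),(480,200),(560,245),(680,258),(768,180),(740,110),(560,38)]),210)))
E
```

```text
rim S (array([544. ,  58.5]), np.float64(70.0))
rim D (array([528.2,  37.4]), np.float64(80.3))
ring S (array([537.7,  46.1]), np.float64(86.6))
base low S (array([542.9,  58.2]), np.float64(61.5))
handle end top S [[704. 204.]
 [726. 193.]
 [704. 210.]] bolt [[698. 194.]] near [[602. 109.]]
back edge S [[696. -49.]
 [712. 405.]]
pot base S (array([531.3, 289.5]), np.float64(102.5))
pot lid S (array([536.6, 286.5]), np.float64(102.8))
```

Scene check: the pan axis reads (543,58) against the ring's (538,46), and the handle is at about 41° with its end at the hob's back edge. So the pan pivoted some 7° about the pads while turning. I'll measure precisely in both views, then correct using the flat-sided helper handle.

```bash
cat > meas.py <<'E'
from h import *
from scipy.optimize import least_squares
def meas(k):
    import pickle
    for n,rc in(("scene",(534.2,44.3)),("side",(532.0,47.2))):
        c=pickle.load(open(n+"0.pkl","rb")); im=cv2.imread(f"pics/{n[0] if n=='scene' else 'd'}{k}.png").astype(np.float32)
        cam=np.array(c["position"])[:2]-rc; a0=np.degrees(np.arctan2(cam[1],cam[0])); E=[]
        for a in np.radians(np.arange(a0-60,a0+61,4)):
            r=np.arange(40,78,0.5); P=np.c_[rc[0]+r*np.cos(a),rc[1]+r*np.sin(a),np.full(len(r),60.)]
            u=proj(c,P).astype(np.float32); g=cv2.remap(im,u[:,:1],u[:,1:],cv2.INTER_LINEAR)[:,0]
            br=g[:,0]  # blue: red ring and black glass both dark; wood dark-ish
            if br[0]>80 and br[-1]<60 and np.ptp(g[0])<40:
                i=np.argmax(br<70); E.append(P[i,:2])
        E=np.array(E)
        if len(E)<5: print(n,"few",len(E)); continue
        s=least_squares(lambda q:np.hypot(*(E-q).T)-64,rc,loss="soft_l1").x
        print(n,"base centre - ring",(s-rc).round(1),"pts",len(E),"res",np.abs(np.hypot(*(E-s).T)-64).mean().round(1))
        hsv=cv2.cvtColor(im.astype(np.uint8),cv2.COLOR_BGR2HSV);w=cv2.inRange(hsv,(10,60,90),(25,200,255))
        nn,lab,st,ce=cv2.connectedComponentsWithStats(w)
        for i in range(1,nn):
            q=onplane(c,ce[i],126)[0]
            if 60<st[i,4]<1500 and 0<np.hypot(q[0]-534,q[1]-46)<230 and q[1]<260:
                pts=onplane(c,np.argwhere(lab==i)[:,::-1],126)[:,:2]; v,_,_,_=cv2.fitLine(pts.astype(np.float32),cv2.DIST_L2,0,1,1).ravel()[:4],0,0,0
                t=(pts-pts.mean(0))@v[0][:2] if False else (pts-pts.mean(0))@np.array(v[:2])
                print("  wood mean-ring",(pts.mean(0)-rc).round(),"dir",np.degrees(np.arctan2(v[1],v[0])).round(1),"span",t.min().round(),t.max().round())
E
sed -i 's/v,_,_,_=cv2.fitLine(pts.astype(np.float32),cv2.DIST_L2,0,1,1).ravel()\[:4\],0,0,0/v=cv2.fitLine(pts.astype(np.float32),cv2.DIST_L2,0,1,1).ravel()[:2]/; s/t=(pts-pts.mean(0))@v\[0\]\[:2\] if False else /t=/' meas.py
python3 -c "
from meas import *
meas('6')
o,p,R=delta([464,-9,200],131.5)
rows([464,-9,180],131.5,8)"
```

```text
scene base centre - ring [ 7.5 11.2] pts 21 res 0.5
  wood mean-ring [-65. -48.] dir -8.8 span -27.0 28.0
  wood mean-ring [128. 114.] dir 39.7 span -72.0 70.0
side base centre - ring [ 5.8 10.9] pts 31 res 0.3
  wood mean-ring [123. 106.] dir 43.1 span -65.0 75.0
  wood mean-ring [-73. -62.] dir 58.0 span -32.0 34.0
t 16.15 tcp [599.3  26.9 257.7] jawyaw 163.8 q [-0.08  0.46  1.25  0.    1.43 -2.94] F [-0.5  0.2  0. ] M [ 0.1   0.07 -0.03] w 54.9
 shift in tool axes [ 57.9 119.8 -72.2] turn 32.3
[[10, 15, -9, np.float64(4.0)], [9, 14, -10, np.float64(4.0)], [10, 14, -11, np.float64(4.0)], [10, 13, -12, np.float64(4.0)], [10, 11, -13, np.float64(4.0)], [9, 11, -13, np.float64(4.0)], [10, 10, -15, np.float64(4.0)], [10, 9, -15, np.float64(4.0)]] end [464.2  -9.4 179.9]
```

Call:
send_rows(
  moves=[
    [10,15,-9,4],
    [9,14,-10,4],
    [10,14,-11,4],
    [10,13,-12,4],
    [10,11,-13,4],
    [9,11,-13,4],
    [10,10,-15,4],
    [10,9,-15,4],
  ],
  hand=1,
)

```text
time: 17.15
tool_pos: [463.4, -9.4, 179.1]
tcp_rot: [2.194, 1.568, 2.921]
contact_force: [-0.4, 0.9, -0.5]
grip_width: 91.4
```

```bash
python3 -c "
from h import *
o,p,R=delta([464,-9,101],131)
c=snap('wrist','w7');im=c['image'];M=np.array(c['mount'])
t=(np.array([[464.2,-8.9,128],[539.7,56.7,135]])-p)@R; q=(t-M[:3,3])@M[:3,:3]@np.array(c['K']).T; print((q[:,:2]/q[:,2:]).round())
"
```

```text
t 17.15 tcp [463.4  -9.4 179.1] jawyaw 131.7 q [-0.19  0.28  1.76  0.    1.11 -2.48] F [-0.4  0.9 -0.5] M [ 0.07  0.1  -0.01] w 91.4
 shift in tool axes [78.1 -0.3  0.9] turn 0.7
[[320. 256.]
 [318. 394.]]
```

View pics/w7.png

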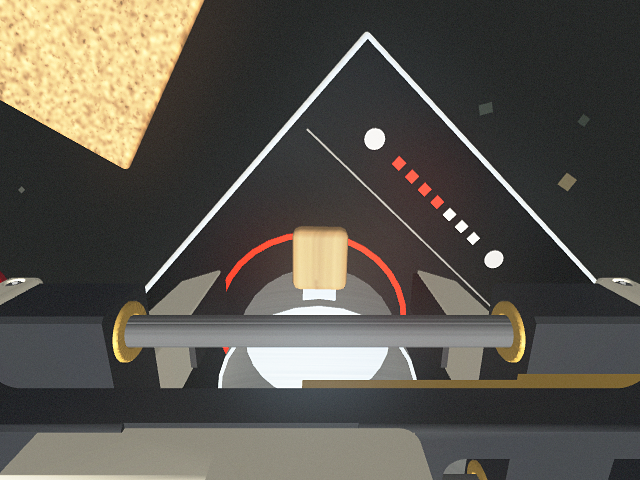

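Helper handle is at (320,258) against a predicted (320,256), square to the jaws. I descend and grip it.

Call:
send_rows(
  moves=[
    [15,0,0,0],
    [20,0,0,0],
    [20,0,0,0],
    [14,0,0,0],
    [7,0,0,0],
    [2,0,0,0],
    [0,0,0,0],
  ],
)

```text
time: 18.08
tool_pos: [465.1, -9.5, 103.0]
tcp_rot: [-0.823, 1.57, -0.094]
contact_force: [0.1, 0.0, 0.3]
grip_width: 91.6
```

Call:
send_rows(
  moves=[
    [0,0,0,0],
    [0,0,0,0],
    [0,0,0,0],
    [0,0,0,0],
    [0,0,0,0],
    [0,0,0,0],
    [0,0,0,0],
    [0,0,0,0],
  ],
  hand=0,
)

```text
time: 19.08
tool_pos: [464.8, -9.4, 102.7]
tcp_rot: [1.776, 1.571, 2.506]
contact_force: [0.1, 0.2, -0.6]
grip_width: 35.8
```

```bash
python3 - <<'E'
from h import *
from meas import meas
snap("scene","s8");snap("side","d8");meas("8")
# pan axis now a, want ring centre with handle 50
o,p,R=delta([464,-9,101])
E
```

```text
scene base centre - ring [ 7.9 10.7] pts 21 res 0.5
  wood mean-ring [-128.  -70.] dir -47.2 span -49.0 38.0
  wood mean-ring [-65. -50.] dir -1.6 span -27.0 30.0
  wood mean-ring [127. 116.] dir 40.7 span -72.0 69.0
side base centre - ring [ 6.3 10.9] pts 31 res 0.2
  wood mean-ring [138. 122.] dir 42.8 span -52.0 53.0
  wood mean-ring [-26.  92.] dir -47.0 span -46.0 50.0
  wood mean-ring [-75. -62.] dir 64.4 span -35.0 36.0
t 19.18 tcp [464.8  -9.4 102.7] jawyaw 131.8 q [-0.19  0.38  1.86  0.    0.9  -2.49] F [-0.1  0.2  0.4] M [ 0.13  0.15 -0.07] w 35.7
 shift in tool axes [ 1.7  0.8 -0.3]
```

```bash
python3 - <<'E'
from h import *
o,p,R=delta([468.2,-30.3,102.7],139.5)
d=R.T@(np.array([468.2,-30.3,p[2]])-p); print((d/8).round(2))
E
```

```text
t 19.18 tcp [464.8  -9.4 102.7] jawyaw 131.8 q [-0.19  0.38  1.86  0.    0.9  -2.49] F [-0.1  0.2  0.4] M [ 0.13  0.15 -0.07] w 35.7
 shift in tool axes [ -0.  -17.9 -11.3] turn -7.7
[-0.   -2.23 -1.42]
```

Call:
send_rows(
  moves=[
    [0,-3,-1.9,0],
    [0,-3,-1.9,0],
    [0,-3,-1.9,0],
    [0,-3,-1.9,0],
    [0,-3,-1.9,0],
    [0,-3,-1.9,0],
  ],
)

```text
time: 19.92
tool_pos: [468.4, -30.7, 102.7]
tcp_rot: [0.889, 1.571, 1.619]
contact_force: [-0.2, 1.0, 0.1]
grip_width: 35.6
```

Call:
send_rows(
  moves=[
    [0,0,0,-1.5],
    [0,0,0,-2],
    [0,0,0,-2],
    [0,0,0,-1.5],
    [0,0,0,-0.7],
    [0,0,0,0],
  ],
)

```text
time: 20.68
tool_pos: [468.3, -30.4, 102.7]
tcp_rot: [1.542, 1.571, 2.406]
contact_force: [0.0, 0.0, -1.1]
grip_width: 35.7
```

```bash
python3 - <<'E'
from h import *
from meas import meas
snap("scene","s9");snap("side","d9");meas("9")
o,p,R=delta([468.2,-30.3,101],139.5)
E
```

```text
scene base centre - ring [2.4 2.5] pts 30 res 0.7
  wood mean-ring [-115.  -93.] dir -29.4 span -59.0 48.0
  wood mean-ring [-61. -69.] dir 0.6 span -27.0 30.0
  wood mean-ring [106. 119.] dir 48.1 span -72.0 69.0
side base centre - ring [-0.  -0.6] pts 31 res 0.3
  wood mean-ring [118. 130.] dir 56.4 span -49.0 51.0
  wood mean-ring [-20.  63.] dir -38.4 span -44.0 49.0
  wood mean-ring [-71. -83.] dir 64.1 span -31.0 38.0
t 20.77 tcp [468.3 -30.4 102.7] jawyaw 139.5 q [-0.23  0.39  1.84  0.    0.91 -2.66] F [ 0.5 -0.6 -1.1] M [ 0.07 -0.02 -0.1 ] w 35.5
 shift in tool axes [1.7 0.1 0. ] turn 0.0
```

The base is now centred within about 3 mm in both views, with the handle at 49°. I release, lift, back away and check.

Call:
send_rows(
  moves=[
    [0,0,0,0],
    [0,0,0,0],
    [0,0,0,0],
    [0,0,0,0],
    [0,0,0,0],
    [0,0,0,0],
  ],
  hand=0.9,
)

```text
time: 21.52
tool_pos: [468.4, -30.5, 102.7]
tcp_rot: [0.053, 1.571, 0.917]
contact_force: [0.2, -0.1, 0.4]
grip_width: 82.6
```

Call:
send_rows(
  moves=[
    [-5,0,0,0],
    [-15,0,0,0],
    [-25,0,0,0],
    [-30,0,0,0],
    [-30,0,0,0],
    [-25,0,0,0],
    [-10,0,0,0],
    [0,0,0,0],
  ],
)

```text
time: 22.52
tool_pos: [468.4, -30.5, 242.9]
tcp_rot: [-1.014, 1.57, -0.15]
contact_force: [-0.0, -0.5, -1.2]
grip_width: 82.6
```

```bash
python3 - <<'E'
from h import *
from meas import meas
S=snap("scene","sA");snap("side","dA");meas("A")
delta([468.2,-30.3,101],139.5)
cv2.imwrite('pics/zA.png',cv2.resize(S["image"][185:385,320:580,::-1],None,fx=3,fy=3,interpolation=2))
E
```

```text
scene base centre - ring [2.4 2.4] pts 30 res 0.7
  wood mean-ring [-61. -74.] dir 8.7 span -27.0 32.0
  wood mean-ring [106. 119.] dir 48.0 span -72.0 69.0
side base centre - ring [-0.  -0.9] pts 31 res 0.3
  wood mean-ring [101. 112.] dir 49.7 span -61.0 76.0
  wood mean-ring [-69. -84.] dir 58.1 span -31.0 36.0
t 22.62 tcp [467.8 -30.4 241.8] jawyaw 139.5 q [-0.23  0.23  1.64  0.    1.27 -2.66] F [ 1.   0.4 -0.2] M [ 0.08  0.05 -0.03] w 82.6
 shift in tool axes [140.8  -0.4   0.4] turn -0.0
```

View pics/zA.png

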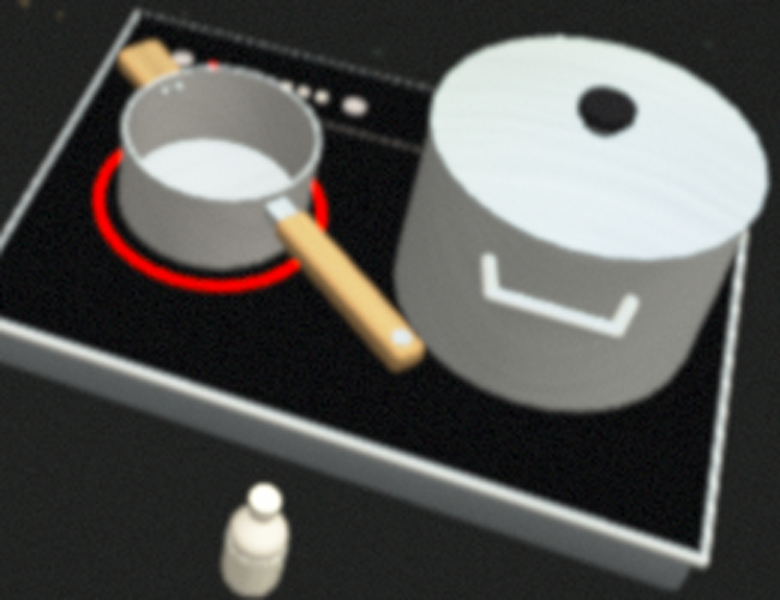

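```bash
python3 -c "
from plant import close_job
print(close_job())"
```

```text
the job is handed in; nothing more can be done
None
```

The saucepan is on the red-ring zone with its handle turned in between the pan and the stock pot. I handed the job in at 22.6 s of the 56 s allowed.

**What I did:** The grip force was fixed at 30 N, short of the 50 N the handle needs. So I carried the pan by its rim, where it hung level, and set it down slowly. The most the wrist registered was about 6 N. I then turned the pan about its own axis.

**What went wrong and was mended:** The pan pivoted about 7° in the rim grip during that turn. The check showed the base 13 mm off the ring's centre and the handle end about level with the hob's back edge, possibly just past it. I regrasped the pan by the helper handle, slid it to the centre, set the angle, let go and lifted clear.

**Last checks:**

| Check | Result |
|---|---|
| Base centre from ring centre | 3.4 mm off (scene camera), 0.9 mm off (side camera); 16 mm is allowed |
| Handle direction | 48–50° (0° is straight back, 90° towards the stock pot) |
| Handle end inside the back edge | about 15–20 mm |
| Handle clear of the stock pot | about 45 mm |
| Robot | gripper open, about 140 mm above its last hold, touching nothing |

The stock pot and dropper looked unmoved in the last picture. I did not check the beaker and gum trays again, but the arm and pan kept well clear of them. The two cameras disagree by 2–5 mm, which is within these margins.

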